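Put the lathe's change gears back on their rack in order of size

TASK

Put the four loose change gears away on the four empty pins of the wooden gear rack, one gear to a pin and lying flat on the board, so that the whole row of six runs in order of size from the smallest gear, already on the pin at one end, to the largest, already on the pin at the other end. Leave those two end gears on their pins, and do not disturb the wrench, the oil can or the grease tin.

Things in the scene. Friction and masses are not known exactly. Their poses are not given: they have to be found in the camera images.
- rack: dark wooden board fixed to the bench beyond the loose gears, 90 (its x) x 490 (its y) x 18 mm (top at z = 18), with six identical upright steel pins at x = 0, y = -200, -120, -40, 40, 120, 200 mm in its frame. Pins: 7 mm diameter, 26 mm above the board, the top 7 mm tapering to a 2.4 mm tip. The end pins hold gears, the four inner ones are empty. Same end for end. Origin: centre of underside, z up
- gear_24: loose plain-steel spur gear lying flat on the bench, 39 mm over the teeth, 14 mm thick, 0.08 kg, with an 18 mm bore through its centre (the smallest loose gear, flat faces); origin at the centre of its underside, z up along the bore
- gear_30: loose plain-steel spur gear lying flat on the bench, 48 mm over the teeth, 14 mm thick, 0.15 kg, with an 18 mm bore through its centre (flat faces); origin at the centre of its underside, z up along the bore
- gear_36: loose plain-steel spur gear lying flat on the bench, 57 mm over the teeth, 14 mm thick, 0.20 kg, with an 18 mm bore through its centre (web of the upper face recessed 3.5 mm around a hub); origin at the centre of its underside, z up along the bore
- gear_42: loose plain-steel spur gear lying flat on the bench, 66 mm over the teeth, 14 mm thick, 0.28 kg, with an 18 mm bore through its centre (the largest loose gear, recessed web with six dark lightening holes); origin at the centre of its underside, z up along the bore
- gear_20: the smallest gear of the set: plain-steel spur gear already lying flat on one of the two END pins of the rack (which end differs from start to start), 33 mm over the teeth, 14 mm thick, 18 mm bore; it stays there; origin at the centre of its underside, z up
- gear_50: the largest gear of the set: plain-steel spur gear already lying flat on one of the two END pins of the rack (which end differs from start to start), 78 mm over the teeth, 14 mm thick, 18 mm bore; it stays there; origin at the centre of its underside, z up
- wrench: loose steel combination wrench, 190 mm long, 38 mm wide and 8 mm high, lying flat on the bench to the right of the gears; not part of the job; origin under its middle, x along its length
- oil_can: loose red conical-spout oil can, 72 mm in diameter, 165 mm high, standing on the bench to the left of the rack; not part of the job; origin at the centre of its underside
- tin: loose round blue grease tin with a steel lid, 82 mm in diameter, 44 mm high, standing on the bench to the left of the loose gears; not part of the job; origin at the centre of its underside

How it is judged:
By the outcome, as a careful person would: the job done as asked, in the order asked, and still so for the second after the job is handed in, with the robot touching nothing.
It also fails if it takes over 109 s, if anything falls off the work surface, if the arm or the gripper's body presses on something with over 40 N, if the wrist force passes 120 N, or if a joint passes its speed limit or range.

ROBOT

A 7-joint arm with a two-finger parallel gripper is mounted at the origin on the work surface. World frame = base frame: x ahead of the robot, y to its left, z up, the work surface at z = 0. Lengths are in mm, angles in rad, forces in N, time in s.
With the tool pointing down it reaches from about 400 to 850 mm from the base axis. Payload 4.4 kg.
Tool frame: the origin (TCP) lies where the fingers leave the gripper's body, on its centre line; the fingertips stand 97 mm ahead of it and the grasp point (between the pads) lies 78 mm ahead of it (env.grasp_offset is the distance from the TCP to the grasp point, in mm); z points along the fingers, y is the line along which they close (so a half turn about z gives the same grasp; the last joint's range is limited). The gripper opens to 94 mm and grips with 3 to 60 N. Pads are 16 mm wide; open, the fingers measure 119 mm over their backs; the gripper's body (75 mm by 177 mm) begins 78 mm behind the grasp point.
Start: joints at [1.183, 0.628, 0.038, 1.517, -0.027, 0.996, -0.02], TCP at [205.604, -616.639, 302.678] pointing down, gripper open.
Joint ranges: [-3.06, 3.06], [-0.37, 2.12], [-1.25, 1.32], [0.18, 2.47], [-1.1, 4.24], [0.23, 1.98], [-2.94, 2.94]. Speed limits (rad/s): [2.57, 2.57, 3.14, 3.14, 3.14, 3.14, 3.14].

INTERFACE

Orientations are given as a rotation vector (axis times angle).
In Python, from station import env, cams gives the robot as it stands.
- The arm moves only by the tool servo_tool, never from a script. Its argument "moves" is text: rows parted by semicolons, each of 4 numbers parted by spaces: the shift along the world's x, y, z in cm, then the turn about the world's z in degrees. A call has 1 to 8 rows; each row shifts and turns the commanded pose from where the row before left it; what a row does not reach is not made up. A row lasts 1/12 s, in which the tool goes at most 41.7 mm and 7.16 degrees, less where a joint would pass 70% of its speed; a pose out of reach is approached as far as the arm can. A call is refused whole if a number of a shift passes 4.17 or a number of a turn 7.16, either way. A call with a gripper value outside its range is refused whole. "jaw" is the finger opening in cm, from 0 to 9.4, set as the call begins (left out, the last holds). The fingers move at their own pace and stop on an object; "squeeze" is the grip in N (left out, the last holds). Time passes only in rows, so rows that do not move let the fingers close. It gives the time, the measured TCP pose, the force, the opening and the grip force at its end, in the units of the state.
- env.get_obs(): the state, without advancing time (a new reading comes with each control period).
- cams.snapshot(name): name is "scene" or "top" or "wrist"; returns a dict with "frame" (400x640x3 uint8, red, green, blue), "fx", "fy", "cx", "cy" (pixels), "cam_to_world" (4x4, takes a point from camera to world coordinates); the wrist camera has in their place "hand_eye" (4x4, takes a point from camera to tool coordinates, whose origin is the TCP and whose axes are the flange's). Camera axes: x right, y up, looking along -z (the intrinsics and any distortion apply to the point x, -y, -z); pixel columns grow to the right and rows downward; lengths in mm; the calibration is good to about 2 mm. A picture is of the moment at which its call begins: read the wrist's pose just before it. There is no depth.
- env.hand_in(): hands the job in; it is judged then, once.
Trained networks look in the newest picture that a camera, given by its name, has taken for a name from the list of things; names that differ only in an ending like _2 or _b are one class to them, and where a whole thing is asked for, a point or a joint stands for the part that bears it (a point fixed in the world has none). Each returns a list of dicts, best first, with "score" (0 to 1); they miss things now and then, are a little off and sometimes report something else, mostly with a low value. They report only what shows in the picture. A call takes as long as a camera call.
- cams.boxes_of(camera, name): "centre" ([column, row] as shares, 0 to 1, of the picture: columns of its width, rows of its height, amid what is visible of it).
- cams.regions_of(camera, name): "pixels" (400x640 bool, what is visible of it) and "centre" ([column, row] as shares, 0 to 1, of the picture: columns of its width, rows of its height, amid what is visible of it).
- cams.mark_of(camera, name): "centre" ([column, row] as shares, 0 to 1, of the picture: columns of its width, rows of its height: a listed point, or the origin of a listed thing).
The state is a dict: "t": time; "joint_positions": joint angles; "dq": joint speeds; "tau": joint torques, N m; "eef_pos": TCP position; "orientation": TCP orientation; "force": force on the tool from outside, world axes, zero at the start; "torque": the same for the moment, N m; "grip_width": opening from 0.0 (shut) to 1.0 (fully open); "grip_force": force on a finger pad.
Only numpy, scipy, OpenCV 4.12 (cv2) and the standard library are available. Lean on these libraries where they do the work, as an engineer would, in place of code of your own. Each camera call takes 0.05 s, during which the arm holds its last target. There are 200 camera calls.

## Working session

There is one attempt and no reset: what is moved stays moved. The work goes in short steps, Python scripts to look and compute and a tool call to move; the robot and the scene stay as the last step left them, time stands still between calls to the robot, and variables do not carry over. Pictures are saved under pics/ and viewed, at most 14 in all, crops included, and the job is handed in when it is done.

Besides the shell and the picture viewer there is one more tool, called after ">>>" as name(argument=value, ...) on one line, values as JSON. servo_tool: Moves the arm, as the interface text tells. Its arguments: {"type":"object","properties":{"moves":{"type":"string"},"jaw":{"type":"number"},"squeeze":{"type":"number"}},"required":["moves"]}

```bash
ls; mkdir -p pics; cat > h.py <<'E'
import numpy as np, cv2
from station import env, cams
from scipy.spatial.transform import Rotation as R
def save(s,n): cv2.imwrite('pics/'+n,s['frame'][:,:,::-1])
def ray(s,uv,obs=None):
    """pixel -> origin, dir (world)"""
    if 'cam_to_world' in s: T=np.array(s['cam_to_world'])
    else:
        W=np.eye(4); W[:3,:3]=R.from_rotvec(obs['orientation']).as_matrix(); W[:3,3]=obs['eef_pos']
        T=W@np.array(s['hand_eye'])
    d=np.array([(uv[0]-s['cx'])/s['fx'],-(uv[1]-s['cy'])/s['fy'],-1.])
    return T[:3,3],T[:3,:3]@d
def onz(r,z): return r[0]+r[1]*(z-r[0][2])/r[1][2]
def meet(rs):
    A=0;b=0
    for o,d in rs:
        d=d/np.linalg.norm(d);P=np.eye(3)-np.outer(d,d);A=A+P;b=b+P@o
    return np.linalg.solve(A,b)
E
python3 - <<'E'
from h import *
print({k:(v if k!='frame' else 0) for k,v in env.get_obs().items()})
N=['gear_24','gear_30','gear_36','gear_42','gear_20','gear_50','rack','wrench','oil_can','tin']
S={}
for c in ['top','scene']:
    s=cams.snapshot(c);S[c]=s;save(s,c+'0.png')
    print(c,{k:v for k,v in s.items() if k!='frame'})
for n in N:
    P={}
    for c in S:
        m=cams.mark_of(c,n)
        P[c]=[(round(x['score'],2),np.round(np.array(x['centre'])*[640,400],1).tolist()) for x in m[:3]]
    print(n,P)
    try:
        r=[ray(S[c],P[c][0][1]) for c in S]
        print('   meet',np.round(meet(r),1),'top z0',np.round(onz(r[0],0),1),'scene z0',np.round(onz(r[1],0),1))
    except Exception as e: print(e)
E
```

```text
pics
{'t': 0.0, 'joint_positions': array([ 1.18318504,  0.62931106,  0.03846055,  1.51834121, -0.02700216,
        0.99630013, -0.02003092]), 'dq': array([ 0.00096033, -0.00174132, -0.0011211 , -0.00091042,  0.00156463,
       -0.00154049, -0.00098648]), 'tau': array([-9.48483066e-04, -5.49743843e+01,  1.14299957e+00, -1.86643571e+01,
       -5.23722614e-02,  2.35510489e-02,  1.58552320e-04]), 'eef_pos': array([ 205.45570969, -616.1734366 ,  301.78559832]), 'orientation': array([-3.09923426e+00, -5.02959075e-01,  5.11192042e-04]), 'force': array([ 0.12905767,  0.16710267, -0.71665962]), 'torque': array([ 0.00525544,  0.04016471, -0.03206996]), 'grip_force': 0.0, 'grip_width': 1.0020486541129825}
top {'fx': 415.34161491876597, 'fy': 415.34161491876597, 'cx': 322.87557594018386, 'cy': 198.2275645373109, 'cam_to_world': array([[-9.86889124e-04,  9.96129152e-01, -8.78961837e-02,
         4.69553406e+02],
       [-9.99933997e-01, -1.98913251e-03, -1.13157233e-02,
        -1.43955114e+01],
       [-1.14467590e-02,  8.78792149e-02,  9.96065367e-01,
         1.14318809e+03],
       [ 0.00000
[... 2084 characters left out ...]
.86, [315.7, 182.7])], 'scene': [(0.86, [326.8, 210.4]), (0.44, [277.9, 190.0])]}
   meet [612.2  14.3 -16.3] top z0 [613.7  18.4   0. ] scene z0 [617.7   1.    0. ]
wrench {'top': [(0.75, [499.8, 226.3])], 'scene': [(0.67, [186.5, 262.1])]}
   meet [ 490.2 -482.4   13.2] top z0 [ 492.4 -485.     0. ] scene z0 [ 479.1 -482.9    0. ]
oil_can {'top': [(0.58, [152.0, 181.0]), (0.58, [348.7, 251.6])], 'scene': [(0.78, [417.0, 151.7]), (0.21, [327.4, 209.0])]}
   meet [622.7 484.3 -20.9] top z0 [619.6 474.7   0. ] scene z0 [633.7 466.4   0. ]
tin {'top': [(0.87, [155.2, 223.8])], 'scene': [(0.83, [390.2, 133.6])]}
   meet [499.1 457.1   6.2] top z0 [500.5 461.7   0. ] scene z0 [494.4 460.2   0. ]
```

View pics/top0.png

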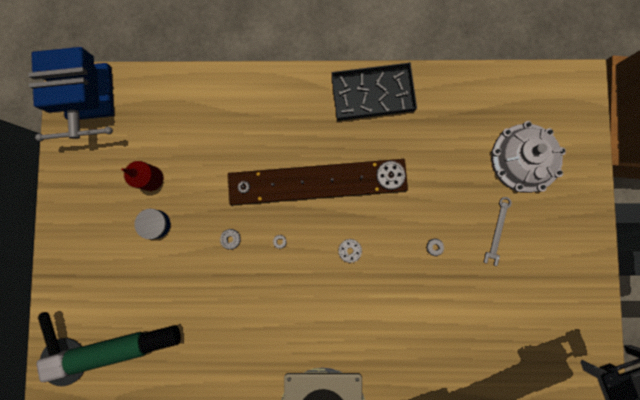

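```bash
python3 - <<'E'
from h import *
S={};D={}
for c in ['top','scene']:
    S[c]=cams.snapshot(c)
    D[c]=[(x['score'],np.array(x['centre'])*[640,400]) for x in cams.mark_of(c,'gear_24')]
reg=[(x['score'],np.array(x['centre'])*[640,400],x['pixels'].sum()) for x in cams.regions_of('top','gear_24')]
for sc,p in D['top']:
    r=ray(S['top'],p); c=[]
    for s2,q in D['scene']:
        r2=ray(S['scene'],q); m=meet([r,r2]); n=np.cross(r[1],r2[1]); g=abs((r[0]-r2[0])@n)/np.linalg.norm(n)
        c.append((round(g,1),np.round(m).tolist(),q.round().tolist()))
    c=[k for k in c if abs(k[1][2]-10)<35]
    c.sort(key=lambda k:k[0]); print(round(sc,2),p.round(1),'z0',onz(r,0).round(),'z18',onz(r,18).round(),c[:2])
for a,b,n in reg:
    o,d=ray(S['top'],b); print('reg',round(a,2),b.round(1),n,'dia',round(2*np.sqrt(n/np.pi)/415.3*1130,1))
E
```

```text
0.86 [232.6 238.3] z0 [460. 247.   0.] z18 [461. 243.  18.] [(np.float64(3.8), [459.0, 243.0, 10.0], [345.0, 152.0])]
0.85 [345.7 250. ] z0 [428. -64.   0.] z18 [429. -63.  18.] [(np.float64(9.7), [426.0, -67.0, 10.0], [277.0, 186.0])]
0.77 [434.6 250.7] z0 [ 426. -306.    0.] z18 [ 427. -301.   18.] [(np.float64(2.8), [427.0, -305.0, -2.0], [224.0, 223.0]), (np.float64(224.9), [514.0, -233.0, -2.0], [287.0, 237.0])]
0.66 [387.9 176.5] z0 [ 631. -182.    0.] z18 [ 628. -179.   18.] [(np.float64(4.4), [626.0, -180.0, 21.0], [287.0, 237.0])]
0.64 [279.2 238.7] z0 [459. 119.   0.] z18 [459. 117.  18.] [(np.float64(162.7), [518.0, 176.0, -13.0], [365.0, 173.0])]
0.61 [245.5 186.4] z0 [604. 213.   0.] z18 [602. 210.  18.] [(np.float64(2.4), [599.0, 206.0, 32.0], [365.0, 173.0])]
reg 0.83 [387.5 180.6] 581 dia 74.0
reg 0.79 [233.8 238.2] 325 dia 55.3
reg 0.71 [347.8 251.7] 454 dia 65.4
reg 0.69 [438.4 246.8] 233 dia 46.9
reg 0.42 [275.7 239.8] 105 dia 31.5
reg 0.4 [242.  184.9] 68 dia 25.3
```

Top view: the loose gears are gear_36 at (231,239), gear_24 at (280,241), gear_42 at (349,250) and gear_30 at (435,246). The rack runs from gear_20 at (243,187), on the +y end, to gear_50 at (390,175), on the -y end. I'll move toward gear_30 and align the fingers across the rack.

>>> servo_tool(moves="2 2.8 0 6.9;2 2.8 0 6.9;2 2.8 0 6.9;2 2.8 0 6.9;2 2.8 0 6.9;2 2.8 0 6.9;2 2.8 0 6.9;2 2.8 0 6.9")

```text
t: 2.02
eef_pos: [366.3, -391.3, 303.0]
orientation: [2.509, 1.889, -0.0]
force: [0.2, -1.0, -1.0]
grip_width: 0.998
grip_force: 0.0
```

>>> servo_tool(moves="2 2.8 0 6.9;2 2.8 0 6.9;2 2.8 0 6.9;0 0 0 0")

```text
t: 2.35
eef_pos: [430.2, -302.0, 303.4]
orientation: [2.118, 2.319, 0.009]
force: [0.1, 0.2, -0.2]
grip_width: 1.005
grip_force: 0.0
```

```bash
python3 - <<'E'
from h import *
o=env.get_obs(); s=cams.snapshot('wrist'); save(s,'w1.png')
print(o['eef_pos'],R.from_rotvec(o['orientation']).as_matrix().round(3), {k:v for k,v in s.items() if k!='frame'})
for x in cams.mark_of('wrist','gear_30'):
    p=np.array(x['centre'])*[640,400]; print(x['score'],p,onz(ray(s,p,o),0).round(1))
E
```

```text
[ 430.24393484 -301.96776272  303.3587545 ] [[-0.09   0.996  0.004]
 [ 0.996  0.09   0.004]
 [ 0.003  0.005 -1.   ]] {'fx': 316.6381607366247, 'fy': 316.6381607366247, 'cx': 321.93181538427734, 'cy': 193.13626076087218, 'hand_eye': array([[ 3.57505225e-04,  9.68198073e-01,  2.50184659e-01,
         7.26457711e+01],
       [ 9.99999532e-01, -1.21326124e-04, -9.59440679e-04,
        -1.62768865e-01],
       [-8.98574682e-04,  2.50184885e-01, -9.68197664e-01,
        -8.19334110e+01],
       [ 0.00000000e+00,  0.00000000e+00,  0.00000000e+00,
         1.00000000e+00]])}
0.61 [508.416  87.52 ] [ 638.4 -182.3    0. ]
0.56 [322.112 176.92 ] [ 432.5 -307.     0. ]
```

View pics/w1.png

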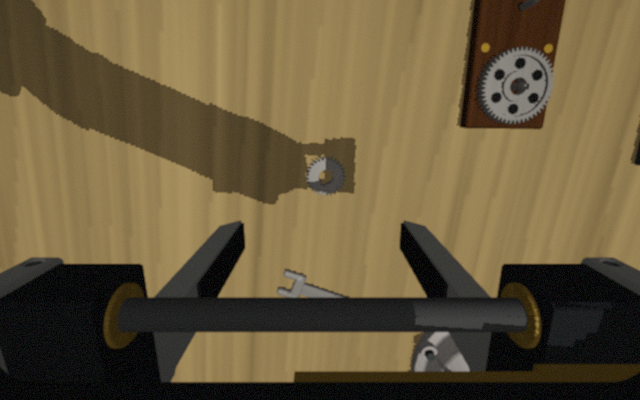

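Gear_30 sits at about (325,175), half in the gripper's shadow, with gear_50 on its pin at (516,85). I'll compute its position and look again from lower down.

```bash
python3 - <<'E'
from h import *
o=env.get_obs(); s=cams.snapshot('wrist')
for z in (0,14): print(onz(ray(s,(325,175.5),o),z).round(1))
print(onz(ray(s,(518,86),o),32).round(1))
E
```

```text
[ 430.9 -311.5    0. ]
[ 430.5 -308.7   14. ]
[ 626.  -192.9   32. ]
```

>>> servo_tool(moves="0 -0.3 -3.7 0;0 -0.3 -3.7 0;0 -0.2 -3.6 0;0 0 0 0", jaw=7.5)

```text
t: 2.83
eef_pos: [421.1, -317.0, 187.1]
orientation: [-2.133, -2.291, 0.005]
force: [-1.4, 0.8, -0.0]
grip_width: 0.805
grip_force: 0.0
```

```bash
cat >> h.py <<'E'
def crop(s,n,u,v,w=80,h=60,k=5):
    f=s['frame'][v-h:v+h,u-w:u+w,::-1]
    f=cv2.resize(f,None,fx=k,fy=k,interpolation=cv2.INTER_CUBIC)
    for i in range(0,2*w,20): cv2.putText(f,str(u-w+i),(i*k,10),0,.35,(0,0,255)); cv2.line(f,(i*k,12),(i*k,18),(0,0,255))
    for i in range(0,2*h,20): cv2.putText(f,str(v-h+i),(0,i*k+4),0,.35,(0,0,255)); cv2.line(f,(24,i*k),(30,i*k),(0,0,255))
    cv2.imwrite('pics/'+n,f)
E
python3 - <<'E'
from h import *
o=env.get_obs(); s=cams.snapshot('wrist'); crop(s,'w2.png',320,200)
print(o['eef_pos'],o['orientation'])
for x in cams.mark_of('wrist','gear_30'):
    p=np.array(x['centre'])*[640,400]; print(x['score'],p,onz(ray(s,p,o),0).round(1))
for x in cams.regions_of('wrist','gear_30'):
    p=np.array(x['centre'])*[640,400]; print(x['score'],p,onz(ray(s,p,o),14).round(1))
E
```

```text
[ 421.11751716 -317.00738318  187.05949754] [-2.13302866 -2.29140325  0.00505667]
0.59 [623.424  48.8  ] [ 645.5 -179.5    0. ]
0.73 [344.832 179.92 ] [ 436.9 -296.8   14. ]
```

View pics/w2.png

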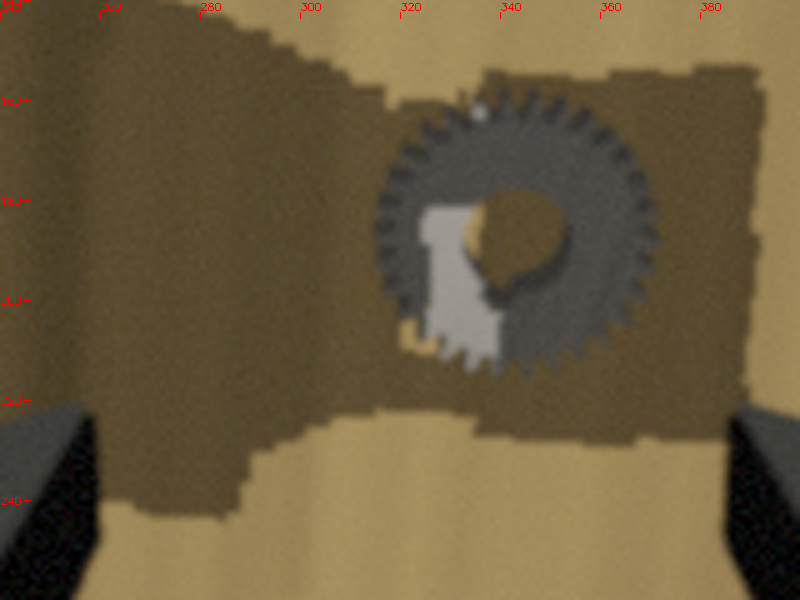

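The crop shows gear_30's top face centred near (343,187), radius about 28 px; the bore spans columns 332-353.

```bash
python3 - <<'E'
from h import *
o=env.get_obs(); s=cams.snapshot('wrist'); print(o['eef_pos'],R.from_rotvec(o['orientation']).as_matrix().round(3),s['frame'].shape)
r=ray(s,(343,187),dict(o)); print(onz(r,14).round(1))
print('dia', 56/316*(o['eef_pos'][2]+82-14)/.968*1)
E
```

```text
[ 425.66665059 -317.70781055  193.71636833] [[-0.074  0.997  0.001]
 [ 0.997  0.074 -0.001]
 [-0.001  0.001 -1.   ]] (400, 640, 3)
[ 442.9 -306.1   14. ]
dia 47.91334287794544
```

```bash
cat >> h.py <<'E'
def discs(s,o,z=14,rows=(0,400),rmin=12):
    """grey round blobs -> centre (outer circle), radius px, world at z"""
    f=s['frame'].astype(int); sat=f.max(2)-f.min(2); m=((sat<0.16*f.max(2)+4)&(f.max(2)>35)).astype(np.uint8)
    m[:rows[0]]=0; m[rows[1]:]=0
    m=cv2.morphologyEx(m,cv2.MORPH_OPEN,np.ones((3,3),np.uint8))
    out=[]
    for c in cv2.findContours(m,cv2.RETR_EXTERNAL,cv2.CHAIN_APPROX_NONE)[0]:
        (u,v),r=cv2.minEnclosingCircle(c); a=cv2.contourArea(cv2.convexHull(c))
        if r<rmin or a<0.8*np.pi*r*r: continue
        b=cv2.boundingRect(c); out.append(((u,v),r,onz(ray(s,(u,v),o),z))); 
        T=ray(s,(u,v),o); D=np.linalg.norm(out[-1][2]-T[0])*T[1].dot(T[1])**-.5
        print('disc px',round(u,1),round(v,1),'dia mm',round(2*r/s['fx']*D,1),'world',out[-1][2].round(1))
    return out
E
python3 - <<'E'
from h import *
o=env.get_obs(); s=cams.snapshot('wrist'); print(o['eef_pos'],np.abs(o['dq']).max())
discs(s,o)
E
```

```text
[ 426.27975919 -317.73360728  194.52185726] 0.02017250715414939
disc px 333.9 181.1 dia mm 46.2 world [ 435.8 -302.    14. ]
```

>>> servo_tool(moves="0.5 0.7 -2 0;0.5 0.7 -2 0;0 0 -2 0;0 0 0 0;0 0 0 0;0 0 0 0;0 0 0 0")

```text
t: 3.67
eef_pos: [436.3, -303.5, 134.5]
orientation: [2.135, 2.301, 0.001]
force: [-0.4, -0.7, -0.1]
grip_width: 0.797
grip_force: 0.0
```

```bash
python3 - <<'E'
from h import *
o=env.get_obs(); s=cams.snapshot('wrist'); print(o['eef_pos'],np.abs(o['dq']).max())
discs(s,o)
crop(s,'w3.png',320,200)
E
```

```text
[ 436.30071514 -303.54142093  134.45895082] 0.004855209624591597
disc px 321.0 218.6 dia mm 46.6 world [ 435.8 -301.2   14. ]
```

View pics/w3.png

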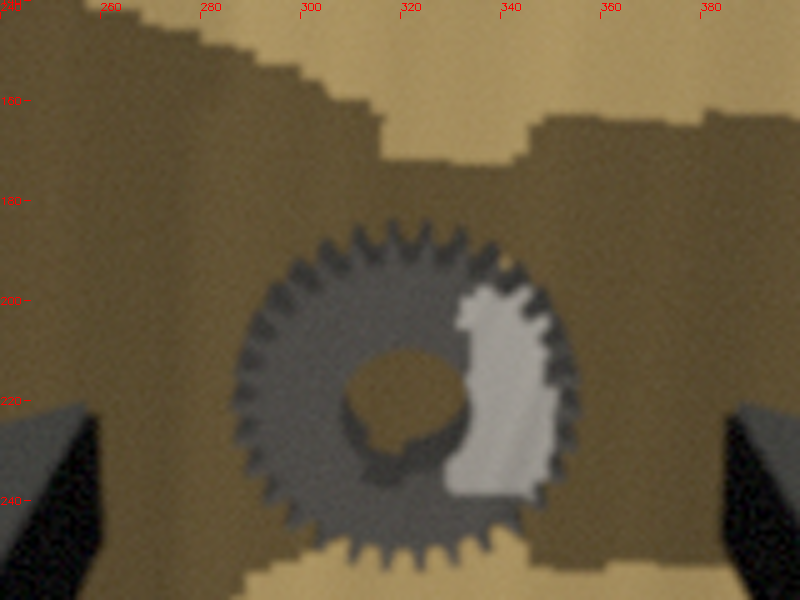

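Gear_30's face is centred at (321,219) with the fingers at either side, which agrees with the detector. Next I descend and grip.

>>> servo_tool(moves="0 0.1 -1.5 0;0 0 -1.2 0;0 0 -0.7 0;0 0 0 0;0 0 0 0;0 0 0 0")

```text
t: 4.22
eef_pos: [435.9, -301.9, 99.3]
orientation: [2.135, 2.303, 0.0]
force: [-0.1, 0.2, -0.2]
grip_width: 0.798
grip_force: 0.0
```

>>> servo_tool(moves="0 0 0 0;0 0 0 0;0 0 0 0;0 0 0 0;0 0 0 0;0 0 0 0", jaw=3.5, squeeze=25)

```text
t: 4.72
eef_pos: [435.7, -301.7, 98.8]
orientation: [2.136, 2.304, 0.0]
force: [-0.3, 0.4, 2.0]
grip_width: 0.493
grip_force: 25.0
```

>>> servo_tool(moves="0 0 2 0;0 0 4 0;0.8 1 3 0;1.9 3.4 1.2 0;1.9 3.4 1.2 0;1.9 3.4 1.2 0;1.9 3.4 1.2 0;1.9 3.4 1.2 0")

```text
t: 5.38
eef_pos: [538.9, -119.9, 249.2]
orientation: [-2.136, -2.303, 0.0]
force: [0.9, 0.0, 0.1]
grip_width: 0.492
grip_force: 25.0
```

>>> servo_tool(moves="1.9 3.4 1.2 0;1.9 3.4 1.2 0;1.9 3.4 1.2 0;1.5 3 0 0;0 0 0 0;0 0 0 0;0 0 0 0;0 0 0 0")

```text
t: 6.05
eef_pos: [609.8, 8.3, 284.0]
orientation: [-2.138, -2.301, 0.004]
force: [-0.2, -0.3, -1.2]
grip_width: 0.489
grip_force: 25.0
```

```bash
python3 - <<'E'
from h import *
o=env.get_obs(); s=cams.snapshot('wrist'); save(s,'w4.png'); print(o['eef_pos'],o['orientation'],np.abs(o['dq']).max(),o['grip_force'],o['grip_width'])
discs(s,o,32)
E
```

```text
[609.75464079   8.30439839 284.02735966] [-2.13821338 -2.30110849  0.00373567] 0.010913043397535861 24.972944855690002 0.48929206926068997
disc px 166.2 229.2 dia mm 63.3 world [439.1 -60.4  32. ]
disc px 322.0 242.8 dia mm 94.9 world [614.9 -63.8  32. ]
disc px 179.0 63.5 dia mm 39.7 world [460.3 115.5  32. ]
```

View pics/w4.png

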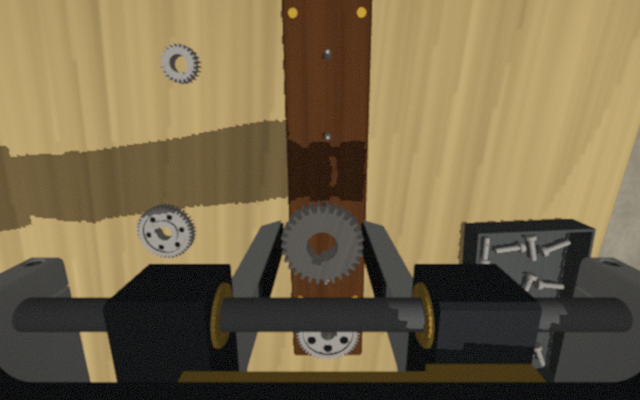

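The wrist view shows two empty pins at (327,54) and (327,135), gear_30 in hand at (322,243), gear_42 at (166,230), gear_24 at (180,63) and the gear_50 end at the bottom. I'll zoom on the pins and the bore.

```bash
cat >> h.py <<'E'
def mont(s,n,pts,h=20,k=13):
    L=[]
    for (u,v) in pts:
        f=cv2.resize(s['frame'][v-h:v+h,u-h:u+h,::-1],None,fx=k,fy=k,interpolation=cv2.INTER_CUBIC)
        for i in range(0,2*h,5):
            cv2.putText(f,str(u-h+i),(i*k,9),0,.3,(0,255,255)); cv2.putText(f,str(v-h+i),(0,i*k+4),0,.3,(0,255,255)); cv2.line(f,(22,i*k),(28,i*k),(0,255,255)); cv2.line(f,(i*k,11),(i*k,16),(0,255,255))
        L.append(f)
    cv2.imwrite('pics/'+n,np.hstack(L))
E
python3 - <<'E'
from h import *
s=cams.snapshot('wrist'); o=env.get_obs()
mont(s,'w5.png',[(327,54),(327,135),(322,243)])
print(o['eef_pos'],o['orientation'])
E
```

```text
[610.0439258    8.35867453 284.3604023 ] [-2.13884572e+00 -2.30089898e+00  2.22488459e-03]
```

View pics/w5.png

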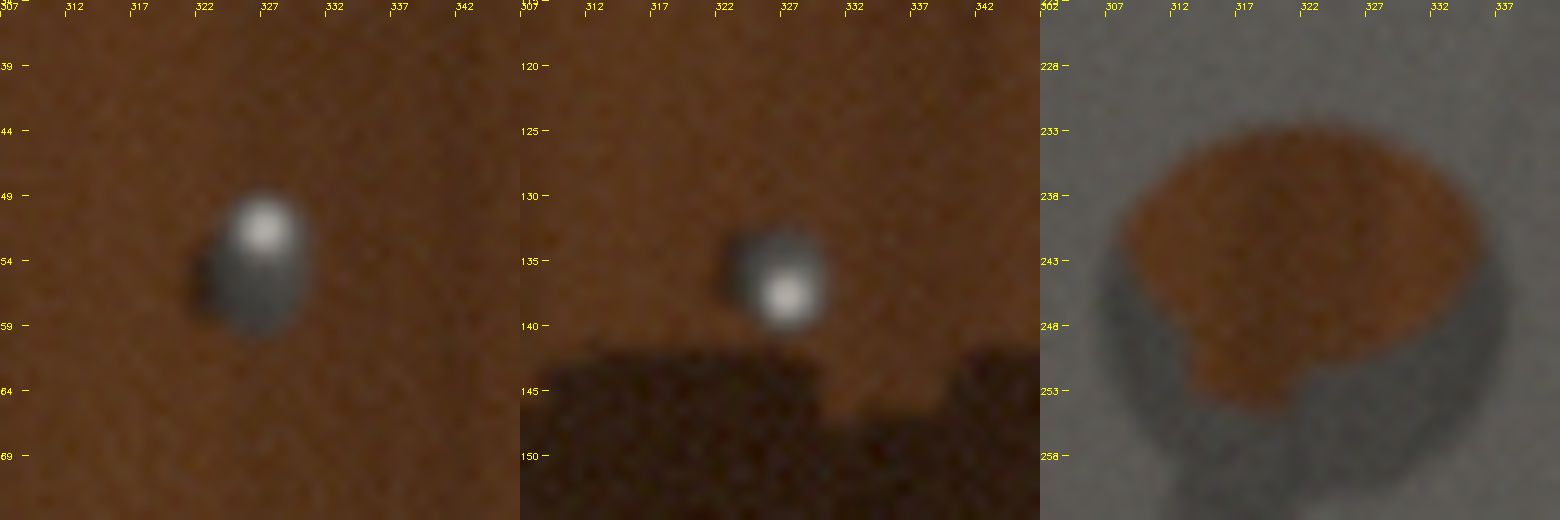

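Pin tips are at (327.2,51.5) and (327.2,137.7), and the bore top circle in hand is centred at about (322.2,247.5).

```bash
cat > rack.py <<'E'
from h import *
def tip(s,o,u,v,rad=12):
    """brightest blob near u,v -> subpixel"""
    u,v=int(u),int(v); g=s['frame'][v-rad:v+rad,u-rad:u+rad].min(2).astype(float)
    w=np.clip(g-100,0,None); y,x=np.mgrid[v-rad:v+rad,u-rad:u+rad]
    return ((x*w).sum()/w.sum(),(y*w).sum()/w.sum()) if w.sum()>0 else None
E
python3 - <<'E'
from rack import *
o=env.get_obs(); s=cams.snapshot('wrist'); print(o['eef_pos'])
for p in [(327,54),(327,135)]:
    t=tip(s,o,*p); print(t, onz(ray(s,t,o),43).round(1))
print('bore',onz(ray(s,(322.2,247.5),o),o['eef_pos'][2]-84.8)-o['eef_pos'])
E
```

```text
[610.0439258    8.35867453 284.3604023 ]
(np.float64(326.61918604651163), np.float64(51.51162790697674)) [605.  135.5  43. ]
(np.float64(326.98501872659176), np.float64(137.38951310861424)) [611.6  55.6  43. ]
bore [  0.24914296  -2.45639924 -84.8       ]
```

>>> servo_tool(moves="0.1 2 -2 0;0 2 -3 0;0 1 -3 0;0 0 -3 0;0 0 -2.4 0;0 0 0 0;0 0 0 0;0 0 0 0")

```text
t: 6.87
eef_pos: [612.5, 59.9, 152.0]
orientation: [2.136, 2.302, 0.003]
force: [1.0, 0.5, -0.9]
grip_width: 0.5
grip_force: 25.0
```

```bash
python3 - <<'E'
from rack import *
o=env.get_obs(); s=cams.snapshot('wrist'); print(o['eef_pos'],np.abs(o['dq']).max())
crop(s,'w6.png',322,240,60,45,6)
E
```

```text
[612.53467958  59.91505607 152.04168095] 0.020051744112907315
```

View pics/w6.png

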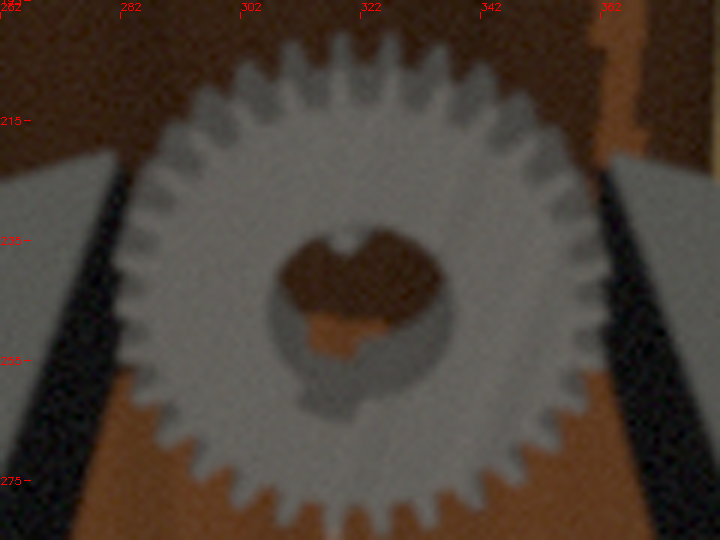

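The pin tip shows through the bore at about (319,233), with the bore circle centred at (322,247.5).

```bash
python3 - <<'E'
from rack import *
o=env.get_obs(); s=cams.snapshot('wrist'); print(o['eef_pos'])
print(onz(ray(s,(319.2,234),o),43).round(1), onz(ray(s,(322.2,247.5),o),o['eef_pos'][2]-84.8).round(1))
E
```

```text
[612.84414235  60.03318617 152.55893092]
[611.8  55.9  43. ] [613.5  57.7  67.8]
```

>>> servo_tool(moves="-0.2 -0.2 0 0;0 0 -1 0;0 0 -1 0;0 0 -0.9 0;0 0 -0.5 0;0 0 0 0;0 0 0 0;0 0 0 0")

```text
t: 7.63
eef_pos: [609.4, 58.4, 116.0]
orientation: [-2.135, -2.304, 0.001]
force: [-0.6, 0.2, -1.3]
grip_width: 0.495
grip_force: 25.0
```

>>> servo_tool(moves="0 0 0 0;0 0 0 0;0 0 0 0;0 0 0 0;0 0 0 0", jaw=6.6)

```text
t: 8.05
eef_pos: [609.7, 58.4, 116.8]
orientation: [2.136, 2.304, 0.0]
force: [0.2, 0.3, -1.1]
grip_width: 0.703
grip_force: 0.0
```

>>> servo_tool(moves="0 0 2 0;0 0 3 0;0 0 3 0;0 0 3 0;0 0 0 0;0 0 0 0;0 0 0 0;0 0 0 0")

```text
t: 8.72
eef_pos: [608.8, 58.1, 225.4]
orientation: [-2.135, -2.303, 0.003]
force: [0.3, -0.2, -0.8]
grip_width: 0.698
grip_force: 0.0
```

```bash
python3 - <<'E'
from rack import *
o=env.get_obs(); s=cams.snapshot('wrist'); print(o['eef_pos'],np.abs(o['dq']).max())
save(s,'w7.png'); discs(s,o,32)
E
```

```text
[608.79103732  58.1154203  225.41595997] 0.009746618979500618
disc px 322.8 194.3 dia mm 47.6 world [609.1  58.5  32. ]
disc px 155.0 112.0 dia mm 39.4 world [462.6 119.2  32. ]
```

View pics/w7.png

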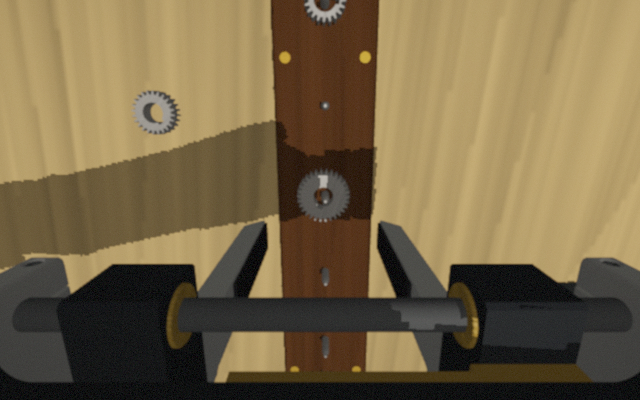

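Gear_30 is seated flat at (323,194), measuring 47.6 mm at z = 32. The pin24 tip is at (325,105) and gear_24 at (155,112). Gear_24 is next.

>>> servo_tool(moves="-3 1.2 0 0;-3.6 1.4 -1.2 0;-3.6 1.4 -1.2 0;-3.6 1.4 -1.2 0;-1.8 0.6 -2.5 0;0 0 -2.5 0;0 0 0 0;0 0 0 0")

```text
t: 9.43
eef_pos: [453.0, 118.2, 139.6]
orientation: [-2.134, -2.303, 0.005]
force: [0.5, 1.1, 0.6]
grip_width: 0.702
grip_force: 0.0
```

>>> servo_tool(moves="0 0 0 0;0 0 0 0")

```text
t: 9.6
eef_pos: [454.9, 118.2, 141.5]
orientation: [2.136, 2.302, 0.003]
force: [-0.7, -0.0, -0.2]
grip_width: 0.704
grip_force: 0.0
```

```bash
python3 - <<'E'
from rack import *
o=env.get_obs(); s=cams.snapshot('wrist'); print(o['eef_pos'],np.abs(o['dq']).max())
save(s,'w8.png'); discs(s,o,14)
E
```

```text
[454.89859422 118.24916371 141.50046161] 0.008623348600997656
disc px 315.6 216.4 dia mm 37.7 world [450.7 119.8  14. ]
```

>>> servo_tool(moves="-0.4 0.1 -1.5 0;0 0 -1.5 0;0 0 -1.2 0;0 0 0 0;0 0 0 0;0 0 0 0")

```text
t: 10.15
eef_pos: [450.2, 119.3, 99.5]
orientation: [2.136, 2.303, 0.002]
force: [-0.1, -0.3, 0.8]
grip_width: 0.703
grip_force: 0.0
```

>>> servo_tool(moves="0 0 0 0;0 0 0 0;0 0 0 0;0 0 0 0;0 0 0 0;0 0 0 0", jaw=2.5)

```text
t: 10.65
eef_pos: [449.8, 119.4, 98.9]
orientation: [2.136, 2.304, 0.001]
force: [-0.5, -0.8, 3.3]
grip_width: 0.405
grip_force: 25.0
```

>>> servo_tool(moves="0 0 3 0;0.5 0 3.5 0;3.5 0.4 1 0;4 0.5 0 0;4 0.5 0 0;3 0.2 -1 0;0.5 0 -1 0;0 0 0 0")

```text
t: 11.32
eef_pos: [604.8, 134.5, 151.2]
orientation: [-2.136, -2.301, 0.004]
force: [-1.2, 0.0, -2.0]
grip_width: 0.402
grip_force: 25.0
```

>>> servo_tool(moves="0 0 0 0;0 0 0 0;0 0 0 0;0 0 0 0")

```text
t: 11.65
eef_pos: [603.8, 135.6, 154.3]
orientation: [-2.135, -2.305, 0.0]
force: [-0.7, 0.8, -0.5]
grip_width: 0.401
grip_force: 25.0
```

```bash
python3 - <<'E'
from rack import *
o=env.get_obs(); s=cams.snapshot('wrist'); print(o['eef_pos'],np.abs(o['dq']).max())
crop(s,'w9.png',322,240,60,45,6)
E
```

```text
[603.79765867 135.5654089  154.28942703] 0.00957472768866958
```

View pics/w9.png

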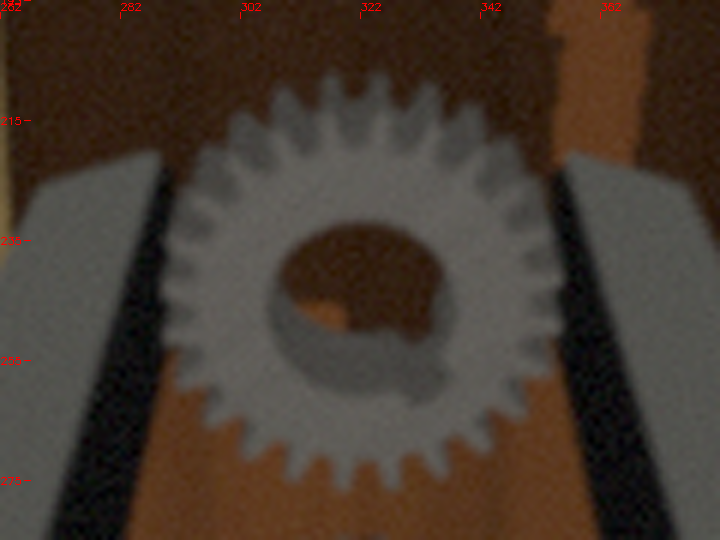

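Gear_24's bore in hand is centred at (322,247). The pin is hidden behind the upper rim, so I'll shift +1 mm in x and +2 mm in y, which the pin measurement gives.

>>> servo_tool(moves="0.1 0.2 0 0;0 0 -1 0;0 0 -1 0;0 0 -1 0;0 0 -0.7 0;0 0 0 0;0 0 0 0;0 0 0 0")

```text
t: 12.37
eef_pos: [605.3, 137.3, 115.8]
orientation: [-2.135, -2.304, 0.001]
force: [-0.5, -0.3, -1.4]
grip_width: 0.4
grip_force: 25.0
```

>>> servo_tool(moves="0 0 0 0;0 0 0 0;0 0 0 0;0 0 0 0;0 0 0 0", jaw=6.2)

```text
t: 12.78
eef_pos: [605.7, 137.3, 116.7]
orientation: [2.136, 2.304, 0.0]
force: [0.1, 0.1, 0.6]
grip_width: 0.654
grip_force: 0.0
```

>>> servo_tool(moves="0 0 2 0;0 0 3 0;0 0 3 0;0 0 3 0;0 0 0 0;0 0 0 0;0 0 0 0;0 0 0 0")

```text
t: 13.45
eef_pos: [604.8, 137.0, 225.4]
orientation: [-2.135, -2.303, 0.003]
force: [0.7, -0.3, -1.4]
grip_width: 0.659
grip_force: 0.0
```

```bash
python3 - <<'E'
from rack import *
o=env.get_obs(); s=cams.snapshot('wrist'); print(o['eef_pos'],np.abs(o['dq']).max())
save(s,'w10.png'); discs(s,o,32); print('z14'); discs(s,o,14)
E
```

```text
[604.83148734 136.98131534 225.38995244] 0.009800693868664143
disc px 320.8 272.5 dia mm 47.4 world [609.3  59.7  32. ]
disc px 322.6 194.5 dia mm 38.9 world [605.1 137.1  32. ]
disc px 322.5 104.2 dia mm 32.4 world [599. 215.  32.]
disc px 164.2 45.5 dia mm 58.3 world [469.  250.6  32. ]
z14
disc px 320.8 272.5 dia mm 50.5 world [610.   49.9  14. ]
disc px 322.6 194.5 dia mm 41.4 world [605.4 132.4  14. ]
disc px 322.5 104.2 dia mm 34.5 world [599.  215.4  14. ]
disc px 164.2 45.5 dia mm 62.1 world [460.5 253.3  14. ]
```

View pics/w10.png

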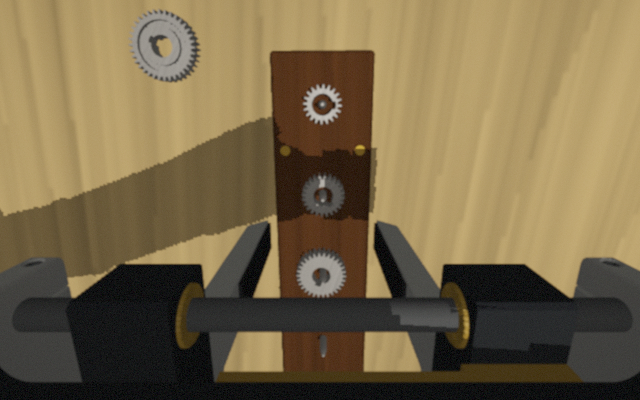

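Gear_24 at (322,194) and gear_30 at (321,272) are both seated next to gear_20 at (322,104). Gear_36 is at (164,46), roughly (460,251) in the world.

>>> servo_tool(moves="-2.2 1.7 0 0;-3 2.3 -0.8 0;-3 2.4 -0.8 0;-3 2.4 -0.8 0;-2.2 1.8 -2 0;-1.1 0.7 -2 0;0 0 -2 0;0 0 0 0", jaw=8)

```text
t: 14.17
eef_pos: [457.5, 250.1, 139.1]
orientation: [-2.131, -2.305, 0.012]
force: [0.2, -0.4, 0.1]
grip_width: 0.853
grip_force: 0.0
```

>>> servo_tool(moves="0 0 0 0;0 0 0 0;0 0 0 0")

```text
t: 14.42
eef_pos: [461.7, 250.1, 143.5]
orientation: [2.137, 2.302, 0.002]
force: [-0.0, 0.1, -0.1]
grip_width: 0.849
grip_force: 0.0
```

```bash
python3 - <<'E'
from rack import *
o=env.get_obs(); s=cams.snapshot('wrist'); print(o['eef_pos'],np.abs(o['dq']).max())
save(s,'w11.png'); discs(s,o,14)
E
```

```text
[461.6662981  250.09671346 143.45473913] 0.007854163095588104
disc px 316.4 210.8 dia mm 55.2 world [457.7 255.1  14. ]
```

>>> servo_tool(moves="-0.4 0.4 -1.5 0;0 0 -1.6 0;0 0 -1.3 0;0 0 0 0;0 0 0 0;0 0 0 0")

```text
t: 14.97
eef_pos: [457.1, 254.3, 99.3]
orientation: [2.136, 2.303, 0.002]
force: [0.4, 0.4, 0.1]
grip_width: 0.855
grip_force: 0.0
```

>>> servo_tool(moves="0 0 0 0;0 0 0 0;0 0 0 0;0 0 0 0;0 0 0 0;0 0 0 0", jaw=4)

```text
t: 15.47
eef_pos: [456.8, 254.4, 99.0]
orientation: [2.136, 2.304, 0.001]
force: [0.4, 0.4, 3.2]
grip_width: 0.592
grip_force: 24.8
```

>>> servo_tool(moves="0 0 3 0;0 0 3.5 0;1 -2 1.5 0;2 -3.5 0 0;2 -3.5 0 0;2 -3.5 0 0;2 -3.5 0 0;2 -3.5 0 0")

```text
t: 16.13
eef_pos: [566.8, 57.4, 178.3]
orientation: [-2.135, -2.304, 0.001]
force: [0.6, 0.3, -2.6]
grip_width: 0.592
grip_force: 24.8
```

>>> servo_tool(moves="2 -3.5 0 0;2 -3 0 0;1.1 -1.8 -1.2 0;0 0 -1.2 0;0 0 0 0;0 0 0 0;0 0 0 0;0 0 0 0")

```text
t: 16.8
eef_pos: [617.4, -21.7, 155.3]
orientation: [-2.132, -2.306, -0.001]
force: [-0.4, 0.7, -1.7]
grip_width: 0.585
grip_force: 24.8
```

```bash
python3 - <<'E'
from rack import *
o=env.get_obs(); s=cams.snapshot('wrist'); print(o['eef_pos'],np.abs(o['dq']).max())
crop(s,'w12.png',322,240,60,45,6)
discs(s,o,32)
E
```

```text
[617.38203681 -21.65097656 155.25697414] 0.008185391248532917
disc px 321.7 241.1 dia mm 69.6 world [618.5 -36.4  32. ]
disc px 318.0 100.9 dia mm 49.1 world [608.8  57.   32. ]
```

View pics/w12.png

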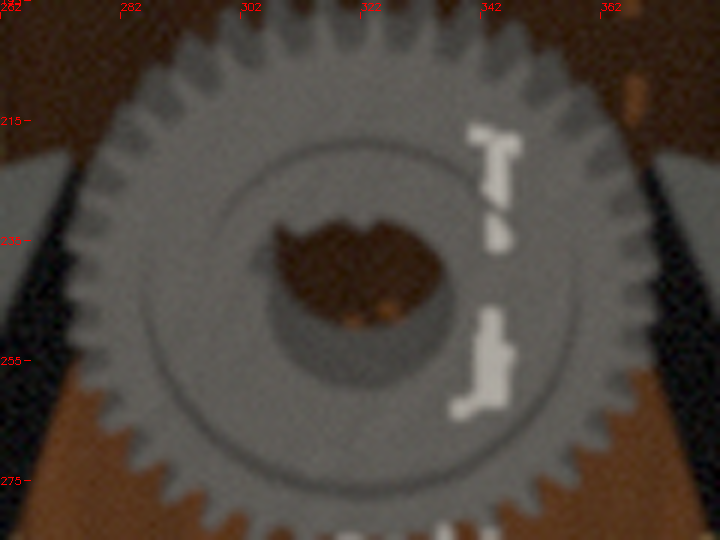

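The bore circle is centred at about (322.5,245.5), and the pin tip just peeks in at the rim at (322,232). That means a -1 mm shift in y.

>>> servo_tool(moves="0 -0.1 0 0;0 0 -1 0;0 0 -1 0;0 0 -1 0;0 0 -0.8 0;0 0 0 0;0 0 0 0;0 0 0 0")

```text
t: 17.52
eef_pos: [617.3, -24.6, 115.8]
orientation: [-2.135, -2.303, 0.001]
force: [-0.4, 0.4, -2.5]
grip_width: 0.593
grip_force: 24.9
```

>>> servo_tool(moves="0 0 0 0;0 0 0 0;0 0 0 0;0 0 0 0;0 0 0 0", jaw=8)

```text
t: 17.93
eef_pos: [617.8, -24.7, 116.8]
orientation: [2.136, 2.304, 0.0]
force: [-0.1, -0.0, -0.3]
grip_width: 0.847
grip_force: 0.0
```

>>> servo_tool(moves="0 0 2 0;0 0 3 0;0 0 3 0;0 0 3 0;0 0 0 0;0 0 0 0;0 0 0 0;0 0 0 0")

```text
t: 18.6
eef_pos: [616.8, -24.8, 225.4]
orientation: [-2.135, -2.303, 0.003]
force: [0.0, 0.8, 0.4]
grip_width: 0.848
grip_force: 0.0
```

```bash
python3 - <<'E'
from rack import *
o=env.get_obs(); s=cams.snapshot('wrist'); print(o['eef_pos'],np.abs(o['dq']).max())
save(s,'w13.png'); discs(s,o,32)
E
```

```text
[616.79635659 -24.80405404 225.43046084] 0.008784025938243796
disc px 128.9 219.2 dia mm 64.9 world [441.4 -61.5  32. ]
disc px 322.8 194.2 dia mm 56.5 world [617.2 -24.3  32. ]
disc px 321.5 99.4 dia mm 48.4 world [609.8  57.2  32. ]
```

>>> servo_tool(moves="-3.2 -0.8 0 0;-4 -0.9 -0.4 0;-4 -0.9 -0.4 0;-3.5 -0.9 -1.6 0;-3 -0.9 -2 0;-1 0 -2 0;0 0 -2 0;0 0 0 0", jaw=9.2)

```text
t: 19.32
eef_pos: [427.9, -68.7, 139.9]
orientation: [-2.132, -2.3, 0.007]
force: [0.2, 0.2, 0.6]
grip_width: 0.979
grip_force: 0.0
```

>>> servo_tool(moves="0 0 0 0;0 0 0 0;0 0 0 0")

```text
t: 19.57
eef_pos: [431.6, -68.4, 143.3]
orientation: [2.135, 2.303, 0.002]
force: [-0.1, 0.2, 0.1]
grip_width: 0.977
grip_force: 0.0
```

```bash
python3 - <<'E'
from rack import *
o=env.get_obs(); s=cams.snapshot('wrist'); print(o['eef_pos'],np.abs(o['dq']).max())
save(s,'w14.png'); discs(s,o,14)
E
```

```text
[431.60974059 -68.43970954 143.32833468] 0.008127124075315757
disc px 313.8 221.5 dia mm 64.4 world [426.4 -71.4  14. ]
```

>>> servo_tool(moves="-0.5 -0.4 -1.5 0;0 0 -1.6 0;0 0 -1.3 0;0 0 0 0;0 0 0 0;0 0 0 0")

```text
t: 20.12
eef_pos: [426.0, -72.8, 101.4]
orientation: [2.136, 2.303, 0.0]
force: [-0.1, -0.1, 0.4]
grip_width: 0.976
grip_force: 0.0
```

>>> servo_tool(moves="0 0 0 0;0 0 0 0;0 0 0 0;0 0 0 0;0 0 0 0;0 0 0 0", jaw=5)

```text
t: 20.62
eef_pos: [425.8, -72.7, 101.0]
orientation: [2.135, 2.304, -0.0]
force: [1.2, -0.3, 3.9]
grip_width: 0.699
grip_force: 25.0
```

>>> servo_tool(moves="0 0 3 0;0 0 3.5 0;2 -0.4 1.5 0;4 -0.6 0 0;4 -0.6 0 0;4 -0.6 0 0;4 -0.6 -1 0;1.8 -0.3 -1.2 0")

```text
t: 21.28
eef_pos: [628.5, -104.9, 158.8]
orientation: [2.135, 2.299, 0.006]
force: [1.7, -1.0, -2.9]
grip_width: 0.703
grip_force: 25.0
```

>>> servo_tool(moves="0 0 0 0;0 0 0 0;0 0 0 0;0 0 0 0")

```text
t: 21.62
eef_pos: [622.1, -103.5, 158.6]
orientation: [-2.134, -2.304, 0.003]
force: [-0.7, 0.4, -3.4]
grip_width: 0.702
grip_force: 25.0
```

```bash
python3 - <<'E'
from rack import *
o=env.get_obs(); s=cams.snapshot('wrist'); print(o['eef_pos'],np.abs(o['dq']).max())
crop(s,'w15.png',322,240,60,45,6)
E
```

```text
[ 622.12426078 -103.46136071  158.60122225] 0.00918384082375552
```

View pics/w15.png

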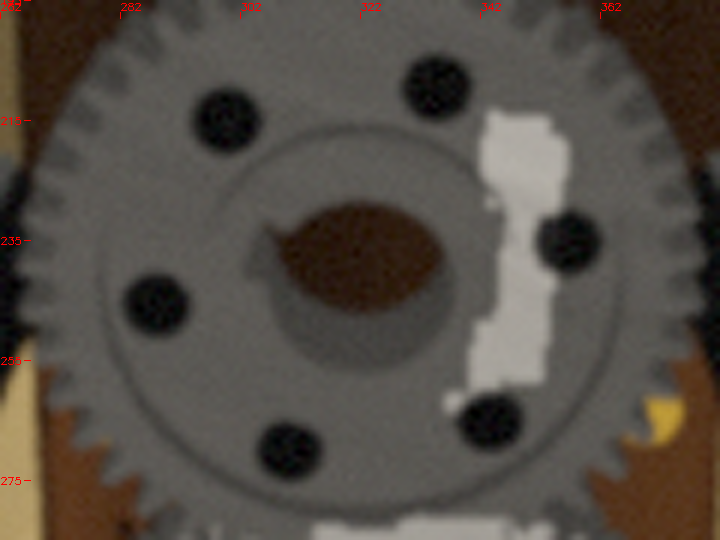

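Gear_42's bore is centred at (322,243), and the only shift needed is +2 mm in x.

>>> servo_tool(moves="0.2 0 0 0;0 0 -1 0;0 0 -1 0;0 0 -1 0;0 0 -0.9 0;0 0 0 0;0 0 0 0;0 0 0 0")

```text
t: 22.33
eef_pos: [625.3, -103.7, 119.2]
orientation: [-2.135, -2.304, 0.002]
force: [-0.2, 0.3, -3.5]
grip_width: 0.705
grip_force: 25.0
```

>>> servo_tool(moves="0 0 0 0;0 0 0 0;0 0 0 0;0 0 0 0;0 0 0 0", jaw=9.0)

```text
t: 22.75
eef_pos: [625.7, -103.8, 120.1]
orientation: [2.135, 2.304, -0.001]
force: [-0.7, 1.1, -0.8]
grip_width: 0.958
grip_force: 0.0
```

>>> servo_tool(moves="0 0 2 0;0 0 3 0;0 0 4 0;0 0 4 0;0 0 4 0;0 0 4 0;0 0 0 0;0 0 0 0")

```text
t: 23.42
eef_pos: [626.5, -103.6, 332.6]
orientation: [2.133, 2.3, 0.004]
force: [1.0, 0.2, -0.7]
grip_width: 0.957
grip_force: 0.0
```

>>> servo_tool(moves="-4 0 0 0;-4 0 0 0;-4 0 0 0;-4 0 0 0;-4 0 0 0;0 0 0 0;0 0 0 0;0 0 0 0")

```text
t: 24.08
eef_pos: [425.9, -104.1, 329.3]
orientation: [-2.136, -2.303, 0.001]
force: [-0.2, 1.0, 0.2]
grip_width: 0.957
grip_force: 0.0
```

```bash
python3 - <<'E'
from rack import *
o=env.get_obs(); s=cams.snapshot('wrist'); discs(s,o,32)
a=cams.snapshot('top')['frame'][150:270,120:460]; b=cams.snapshot('scene')['frame'][110:290,160:440]
a=cv2.resize(a,None,fx=2,fy=2,interpolation=2); b=cv2.resize(b,(680,340),interpolation=2)
cv2.imwrite('pics/end.png',np.vstack([a,b])[:,:,::-1])
E
```

```text
disc px 482.0 183.5 dia mm 70.2 world [ 622.9 -102.5   32. ]
disc px 488.1 117.9 dia mm 62.5 world [614.2 -24.5  32. ]
disc px 496.5 43.0 dia mm 55.8 world [606.9  55.5  32. ]
```

View pics/end.png

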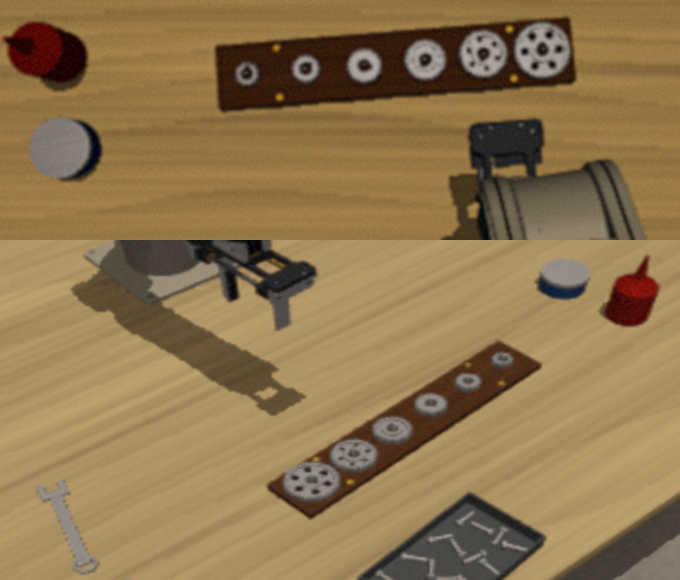

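Both views show all six gears flat on their pins, in size order from gear_20 (247,73) to gear_50 (542,50) in the top half. The wrench, oil can and tin look undisturbed.

```bash
python3 -c "
from station import env
print(env.hand_in())"
```

```text
the job is handed in; nothing more can be done
None
```

The four loose gears are on the inner pins and the row runs 20-24-30-36-42-50 in size order. I handed the job in at about 24 s of the 109 s allowed; the hand-in gave no verdict. One picture I viewed (`w5.png`) was larger than the 800 x 600 limit.

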